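Jar into its corner, drawer shut

ROBOT

A 6-joint arm with a two-finger parallel gripper is mounted at the origin on the work surface. World frame = base frame: x ahead of the robot, y to its left, z up, the work surface at z = 0. Lengths are in m, angles in rad, forces in N, time in s.
With the tool pointing down it reaches from about 0.375 to 0.825 m from the base axis. Payload 5.5 kg.
Tool frame: the origin (TCP) lies where the fingers leave the gripper's body, on its centre line; the fingertips stand 73 mm ahead of it and the grasp point (between the pads) lies 54 mm ahead of it; z points along the fingers, y is the line along which they close (so a half turn about z gives the same grasp; the last joint's range is limited). The gripper opens to 85 mm and grips with 20 to 120 N. Pads are 22 mm wide; open, the fingers measure 114 mm over their backs; the gripper's body (76 mm by 85 mm) begins 54 mm behind the grasp point. The pads swing forward as they close: fully open they stand 13 mm farther back than shut.
Start: joints at [-1.146, 0.314, -0.047, 1.21, 0, 1.571], TCP at [0.247, -0.547, 0.304] pointing down, gripper open.
Joint ranges: [-2.67, 2.67], [-0.69, 1.73], [-1.03, 1.25], [-2.08, 2.16], [-1.42, 1.45], [-3.14, 3.14]. Speed limits (rad/s): [2.39, 2.39, 3.01, 3.14, 3.14, 3.14].

INTERFACE

Orientations are given as a unit quaternion [w, x, y, z].
In Python, from bench import manip, viewer, finish_job, find_in, masks_of, mark_of gives the robot as it stands.
- The arm moves only by the tool jog_arm, never from a script. Its argument "deltas" is a list of rows, each an object with "travel": the shift along the tool's x, y, z as a fraction of full scale, a list of three; "turn": the turn about the tool's z as a fraction of full scale. In form: [{"travel": [tx, ty, tz], "turn": turn}, ...]. A call has 1 to 5 rows; each row is the pose to reach, as a shift and turn from the pose commanded when the call began, along the tool's axes at that moment, turning the shorter way round; what a row does not reach only later rows make up. Full scale, the value 1, is 120 mm for a shift and 360 degrees for a turn. A row lasts 1/10 s, in which the tool goes at most 50 mm and 8.59 degrees, less where a joint would pass 70% of its speed; a pose out of reach is approached as far as the arm can. A call with a number of a shift or a turn outside -1 to 1 is refused whole. A call with a gripper value outside its range is refused whole. "hand" is the closure, from -1 (fully open) to 1 (shut), so that 0 is half open, set as the call begins (left out, the last holds). The fingers move at their own pace and stop on an object; "force" is the grip in N (left out, the last holds). Time passes only in rows, so rows that repeat a pose let the fingers close. It gives the time, the measured TCP pose, the force, the opening and the grip force at its end, in the units of the state.
- manip.sense(): the state, without advancing time (a new reading comes with each control period).
- viewer.grab_frame(name): name is "scene" or "top" or "wrist"; returns the picture (384x512x3 uint8, red, green, blue); there is no depth.
- viewer.camera_params(name): a dict with "intrinsics" (3x3 intrinsics, pixels), "k1" (the pictures are not rectified: a ray, as slopes to the right and down, at radius r is drawn at 1 + k1 r^2 times it, then the intrinsics apply), "position" and "orientation" of the camera in the world; the wrist camera has in their place "hand_eye" (4x4, takes a point from camera to tool coordinates, whose origin is the TCP and whose axes are the flange's). Camera axes: x right, y down, z forward; pixel columns grow to the right and rows downward; lengths in m; the calibration is good to about 2 mm. A picture is of the moment at which its call begins: read the wrist's pose just before it. camera_params takes no time and is no camera call.
- finish_job(): hands the job in; it is judged then, once.
Trained networks look in the newest picture that a camera, given by its name, has taken for a name from the list of things; names that differ only in an ending like _2 or _b are one class to them, and where a whole thing is asked for, a point or a joint stands for the part that bears it (a point fixed in the world has none). Each returns a list of dicts, best first, with "score" (0 to 1); they miss things now and then, are a little off and sometimes report something else, mostly with a low value. They report only what shows in the picture. A call takes as long as a camera call.
- find_in(camera, thing): "at" ([column, row] in pixels, amid what is visible of it).
- masks_of(camera, thing): "region" (384x512 bool, what is visible of it) and "at" ([column, row] in pixels, amid what is visible of it).
- mark_of(camera, thing): "at" ([column, row] in pixels: a listed point, or the origin of a listed thing).
The state is a dict: "time": time; "joints": joint angles; "joint_velocities": joint speeds; "joint_torque": joint torques, N m; "tcp_pos": TCP position; "eef_rot": TCP orientation; "ft_force": force on the tool from outside, world axes, zero at the start; "ft_torque": the same for the moment, N m; "finger_gap": finger opening in m; "grasp_force": force on a finger pad.
Only numpy, scipy, OpenCV 4.12 (cv2) and the standard library are available. Lean on these libraries where they do the work, as an engineer would, in place of code of your own. Each camera call takes 0.05 s, during which the arm holds its last target. There are 200 camera calls.

TASK

The trolley is about to be rolled back under the pickle shelf. Push the clip-top jar along the steel top until it rests against both arms of the wooden corner stop, and push the green drawer fully shut, in whichever order you like. Only push: the jar stays standing on the steel and is never picked up or tipped, and the bowl, the saucepan lid and the pestle stay where they are.

Things in the scene. Friction and masses are not known exactly. Their poses are not given: they have to be found in the camera images.
- jar_mid (a point): Centre (39 mm above the steel) of the squat glass jar with spring clip, pale orange contents and a dark green lid: an upright cylinder 90 mm in diameter, 78 mm tall (thin wires stand 4 mm proud, look only), 0.35 to 0.7 kg. It stands loose on the steel and slides under a few newtons; it begins 70 to 130 mm short of its place in the corner stop.
- jar_home (a point): Where the centre of the jar (point jar_mid) is when the jar touches both arms of the wooden corner stop. The stop is fixed: two battens, 18 mm thick and 40 mm high, 110 mm long on the inside, meeting at a right angle. Its x axis points level into the corner, along the line that halves the angle: the inner corner lies 64 mm ahead of this point along +x, and the open side faces -x. Arm ends reach back to 14 mm behind this point, 78 mm to either side (inner faces).
- drawer (a joint): How far the green plastic drawer is pulled out, m: 0 fully shut, at most 0.13. It slides level with about 2 N of friction and stays where it is left; a hard stop lies at 0.
- drawer_pull (a point): Middle of the front face of the drawer's white pull: a lip 60 mm wide, 12 mm high, standing 18 mm out of the drawer's front, its centre 76 mm above the steel. Moves with the drawer. Its x axis points level into the unit, the direction in which the drawer shuts. The drawer's front is 156 mm wide, from 9 to 95 mm above the steel; the white unit is fixed, 160 mm wide, 100 mm high and 180 mm deep behind the shut front.
- bowl: Yellow ceramic bowl, 110 mm in diameter, 50 mm high, loose; origin at the centre of its underside. Leave alone.
- lid: Aluminium saucepan lid with a black knob, 130 mm in diameter, 39 mm high to the top of the knob, loose; origin at the centre of its underside. Leave alone.
- pestle: Wooden pestle standing upright on its thick end, 50 mm in diameter there, 150 mm tall, loose; origin at the centre of its underside. Leave alone.

How it is judged:
By the outcome, as a careful person would: the job done as asked, in the order asked, and still so for the second after the job is handed in, with the robot touching nothing.
It also fails if it takes over 51 s, if anything falls off the work surface, if the arm or the gripper's body presses on something with over 40 N, if the wrist force passes 120 N, or if a joint passes its speed limit or range.

## Working session

There is one attempt and no reset: what is moved stays moved. The work goes in short steps, Python scripts to look and compute and a tool call to move; the robot and the scene stay as the last step left them, time stands still between calls to the robot, and variables do not carry over. Pictures are saved under pics/ and viewed, at most 13 in all, crops included, and the job is handed in when it is done.

Besides the shell and the picture viewer there is one more tool, called after "Request:" in YAML: its name, and indented under it one key for each argument. jog_arm: Moves the arm, as the interface text tells. Shift numbers are shares of 120 mm and turn numbers shares of 360 degrees, none past 1 either way. Its arguments: {"type":"object","properties":{"deltas":{"type":"array","items":{"type":"object","properties":{"travel":{"type":"array","items":{"type":"number","minimum":-1,"maximum":1}},"turn":{"type":"number","minimum":-1,"maximum":1}}}},"hand":{"type":"number"},"force":{"type":"number"}},"required":["deltas"]}

```bash
mkdir -p pics; cat > h.py <<'E'
import numpy as np, cv2
from scipy.spatial.transform import Rotation as R
from bench import manip, viewer, finish_job, find_in, masks_of, mark_of
def rot(q): return R.from_quat([q[1],q[2],q[3],q[0]]).as_matrix()
def cam(name):
    p=viewer.camera_params(name); K=np.array(p["intrinsics"])
    if "hand_eye" in p:
        s=manip.sense(); T=np.eye(4); T[:3,:3]=rot(s["eef_rot"]); T[:3,3]=s["tcp_pos"]
        T=T@np.array(p["hand_eye"]); return K,p["k1"],T[:3,:3],T[:3,3]
    return K,p["k1"],(rot(p["orientation"]) if np.size(p["orientation"])==4 else np.array(p["orientation"])),np.array(p["position"])
def toz(c,uv,z):
    K,k1,Rm,t=c
    d=cv2.undistortPoints(np.array([[uv]],float),K,np.array([k1,0,0,0.]))[0,0]
    r=Rm@np.array([d[0],d[1],1]); return t+r*(z-t[2])/r[2]
def proj(c,P):
    K,k1,Rm,t=c; P=np.atleast_2d(P)
    rv=cv2.Rodrigues(Rm.T)[0]; return cv2.projectPoints(P.astype(float),rv,-Rm.T@t,K,np.array([k1,0,0,0.]))[0][:,0]
E
python3 - <<'E'
from h import *
for n in ["scene","top"]:
    im=viewer.grab_frame(n); cv2.imwrite(f"pics/{n}0.png",im[:,:,::-1])
    c=cam(n); print(n,c[3].round(3),c[2][:,2].round(2))
    for th,z in [("jar_mid",.039),("jar_home",.039),("drawer_pull",.076),("bowl",0),("lid",0),("pestle",0)]:
        for d in mark_of(n,th)[:2]: print(th,round(d["score"],2),np.round(d["at"],1),toz(c,d["at"],z).round(4))
s=manip.sense(); print(s["time"],s["tcp_pos"],s["eef_rot"],rot(s["eef_rot"]).round(2))
E
```

```text
scene [1.515 0.29  0.96 ] [-0.7  -0.23 -0.68]
jar_mid 0.95 [320.8 208.8] [0.5417 0.1971 0.039 ]
jar_home 0.74 [312.3 232.6] [0.6476 0.1913 0.039 ]
drawer_pull 0.65 [191.4 177.3] [ 0.5496 -0.2266  0.076 ]
lid 0.6 [142.2 174.9] [ 0.5017 -0.448  -0.    ]
pestle 0.75 [245.6 236.4] [ 0.6814 -0.003   0.    ]
top [ 0.429 -0.004  1.105] [ 0.15 -0.   -0.99]
jar_mid 0.91 [188.8 206.7] [0.5478 0.1862 0.039 ]
jar_home 0.8 [192.3 174. ] [0.6496 0.1801 0.039 ]
bowl 0.75 [112.8 196. ] [0.5813 0.4387 0.    ]
lid 0.85 [385.9 221.9] [ 0.5159 -0.4314  0.    ]
pestle 0.6 [250.6 165.4] [6.895e-01 6.000e-04 0.000e+00]
0.7 [ 0.24726583 -0.54667012  0.30392202] [ 1.74347398e-05  9.77528362e-01  2.10803938e-01 -1.95324109e-05] [[ 0.91  0.41 -0.  ]
 [ 0.41 -0.91 -0.  ]
 [-0.    0.   -1.  ]]
```

View pics/scene0.png

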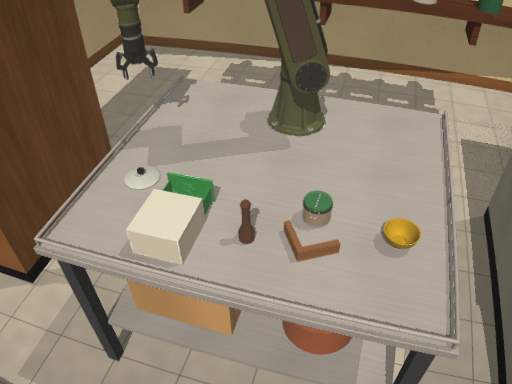

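View pics/top0.png

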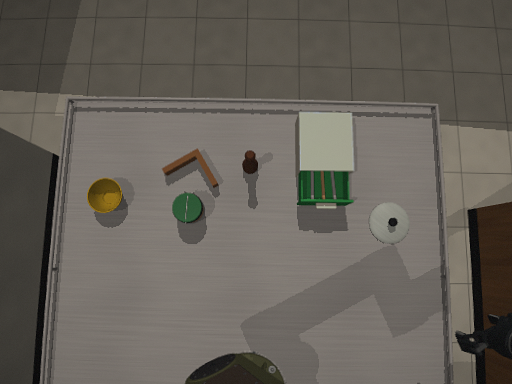

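The scene picture shows the jar at (318,207), the corner stop at (310,245), the open drawer at (190,190) and the pestle at (246,236). The top view shows the jar at (187,208), the stop's corner at (198,150), and the pull at (326,206). The two cameras differ by about 10 mm, so I'll measure edges on rectified planes.

```bash
cat > rect.py <<'E'
from h import *
def rect(c,im,z,x0,x1,y0,y1,s):  # rows: x decreasing, cols: y decreasing, s px per m
    xs=np.arange(x1,x0,-1/s); ys=np.arange(y1,y0,-1/s)
    X,Y=np.meshgrid(xs,ys,indexing='ij'); P=np.stack([X,Y,np.full_like(X,z)],-1).reshape(-1,3)
    uv=proj(c,P).reshape(X.shape+(2,)).astype(np.float32)
    o=cv2.remap(im,uv[...,0],uv[...,1],cv2.INTER_CUBIC)
    for i in range(0,len(xs),int(s*.05)): cv2.line(o,(0,i),(6,i),(255,0,0),1)
    for j in range(0,len(ys),int(s*.05)): cv2.line(o,(j,0),(j,6),(255,0,0),1)
    return o
E
python3 - <<'E'
from rect import *
c=cam("top"); im=viewer.grab_frame("top")
a=rect(c,im,.04,.45,.75,.05,.30,1500); b=rect(c,im,.095,.45,.75,-.35,-.1,1500)
cv2.imwrite("pics/rect.png",np.hstack([a,b])[:,:,::-1])
c2=cam("scene"); im2=viewer.grab_frame("scene")
for n,cc,i in [("top",c,im),("scene",c2,im2)]:
    hsv=cv2.cvtColor(i,cv2.COLOR_RGB2HSV)
    m=masks_of(n,"jar_mid")
    g=(m[0]["region"]&(hsv[...,0]>50)&(hsv[...,0]<95)&(hsv[...,1]>70)).astype(np.uint8)
    cnt=max(cv2.findContours(g,0,cv2.CHAIN_APPROX_NONE)[0],key=cv2.contourArea)[:,0]
    P=np.array([toz(c if n=="top" else c2,p,.078) for p in cnt]); (x,y),r=cv2.minEnclosingCircle(P[:,:2].astype(np.float32)*1000)
    print(n,"lid circle",x,y,r,len(cnt), P.mean(0))
    print(cv2.minAreaRect(cnt))
E
```

```text
top lid circle 541.6464233398438 184.20660400390625 43.78337097167969 80 [0.54128055 0.18308633 0.078     ]
((187.5, 207.5), (29.0, 27.0), 90.0)
scene lid circle 550.6539916992188 184.84762573242188 46.497493743896484 69 [0.55179689 0.18586631 0.078     ]
((317.5, 201.0), (20.0, 27.0), 90.0)
```

View pics/rect.png

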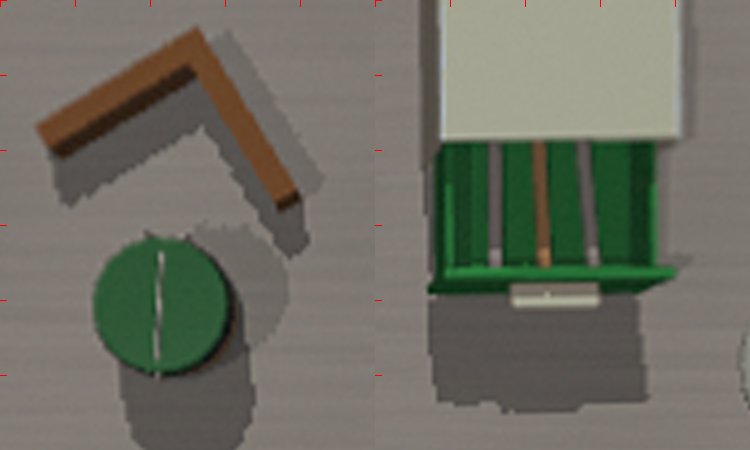

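The rectified view gives these positions:
- **Stop:** the inner corner is at about (0.706, 0.173) and the bisector is about (0.97, -0.24), which puts home near (0.645, 0.188).
- **Jar:** near (0.546, 0.185).
- **Drawer:** the pull front is near (0.548, -0.222), the drawer shuts along +x, and it is open about 90 mm.

I'll do the drawer first, with closed fingers.

Request:
jog_arm:
  deltas:
    - {"travel": [0.35,-0.2,0.1],"turn": 0.023}
    - {"travel": [0.7,-0.45,0.2],"turn": 0.046}
    - {"travel": [1,-0.635,0.3],"turn": 0.0676}
    - {"travel": [1,-0.635,0.3],"turn": 0.0676}
  hand: 1

```text
time: 1.3
tcp_pos: [0.3266, -0.4231, 0.2663]
eef_rot: [-0.002, 1.0, 0.001, -0.001]
ft_force: [-1.2, 0.4, 0.0]
finger_gap: 0.0283
grasp_force: 0.0
```

Request:
jog_arm:
  deltas:
    - {"travel": [0.35,-0.4,0.2]}
    - {"travel": [0.7,-0.75,0.4]}
    - {"travel": [0.9,-1,0.6]}
    - {"travel": [0.9,-1,0.6]}

```text
schema error: expected keys travel, turn
```

Request:
jog_arm:
  deltas:
    - {"travel": [0.1,-0.35,0.2]}
    - {"travel": [0.1,-0.65,0.5]}
    - {"travel": [0.1,-0.65,0.5]}
    - {"travel": [0.1,-0.65,0.5]}

```text
schema error: expected keys travel, turn
```

```bash
python3 - <<'E'
from rect import *
s=manip.sense(); print(s["time"],s["tcp_pos"],s["ft_force"])
c=cam("scene"); im=viewer.grab_frame("scene"); 
for d in mark_of("scene","drawer_pull")[:2]: print(d["score"],d["at"],toz(c,d["at"],.076))
w=viewer.grab_frame("wrist"); cw=cam("wrist")
for d in mark_of("wrist","drawer_pull")[:2]: print(d["score"],d["at"],toz(cw,d["at"],.076))
cv2.imwrite("pics/a.png",np.hstack([cv2.resize(im[120:280,80:293],(400,300)),cv2.resize(w,(400,300))])[:,:,::-1])
E
```

```text
1.3 [ 0.32660572 -0.42306368  0.26626745] [-1.15819323  0.35987664  0.00678637]
0.72 [188.5, 176.6] [ 0.54888532 -0.23719129  0.076     ]
```

View pics/a.png

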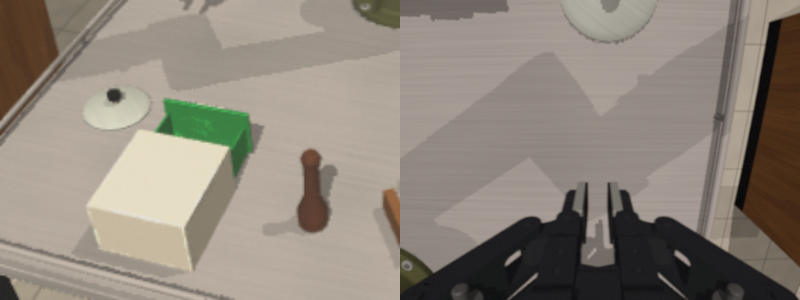

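The left half is unchanged, with the drawer still open. The right half (wrist) shows the closed fingers pointing at bare steel with the lid ahead. Both moves were refused because each row needs "turn", so I'm resending them.

Request:
jog_arm:
  deltas:
    - {"travel": [0.35,-0.4,0.2],"turn": 0}
    - {"travel": [0.7,-0.75,0.4],"turn": 0}
    - {"travel": [0.9,-1,0.6],"turn": 0}
    - {"travel": [0.9,-1,0.6],"turn": 0}

```text
time: 1.9
tcp_pos: [0.4342, -0.307, 0.1948]
eef_rot: [-0.0, 1.0, 0.0, 0.0]
ft_force: [-0.2, -0.6, -0.0]
finger_gap: -0.0001
grasp_force: 0.0
```

Request:
jog_arm:
  deltas:
    - {"travel": [0.1,-0.35,0.2],"turn": 0}
    - {"travel": [0.1,-0.65,0.5],"turn": 0}
    - {"travel": [0.1,-0.65,0.5],"turn": 0}
    - {"travel": [0.1,-0.65,0.5],"turn": 0}

```text
time: 2.3
tcp_pos: [0.4449, -0.2302, 0.1354]
eef_rot: [-0.0, 1.0, 0.0, -0.001]
ft_force: [-0.0, -0.8, 0.2]
finger_gap: -0.0001
grasp_force: 0.0
```

```bash
python3 - <<'E'
from rect import *
s=manip.sense(); print(s["time"],s["tcp_pos"],s["ft_force"])
w=viewer.grab_frame("wrist"); cw=cam("wrist")
for d in mark_of("wrist","drawer_pull")[:2]: print(d["score"],d["at"],toz(cw,d["at"],.076))
cv2.imwrite("pics/b.png",w[:,:,::-1])
E
```

```text
2.3 [ 0.44487834 -0.23017617  0.13540606] [-0.02415066 -0.80155836  0.21299232]
0.92 [237.6, 35.2] [ 0.54845  -0.225935  0.076   ]
```

View pics/b.png

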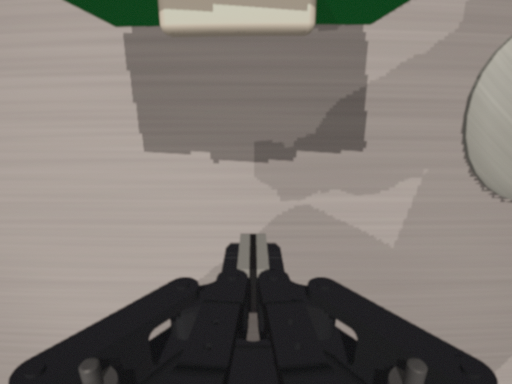

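The wrist view shows the pull at (237,20) with its front edge level, so there is no yaw error, and the closed fingertips are at (252,245). The pull measures (0.548, -0.226). Approaching now.

Request:
jog_arm:
  deltas:
    - {"travel": [0.25,-0.035,0.04],"turn": 0}
    - {"travel": [0.5,-0.035,0.04],"turn": 0}
    - {"travel": [0.7,-0.035,0.04],"turn": 0}
    - {"travel": [0.85,-0.035,0.04],"turn": 0}
    - {"travel": [1,-0.035,0.04],"turn": 0}

```text
time: 2.9
tcp_pos: [0.5663, -0.2278, 0.1325]
eef_rot: [0.001, 1.0, -0.001, 0.001]
ft_force: [-3.3, -1.0, 2.1]
finger_gap: 0.0002
grasp_force: 1.5
```

Request:
jog_arm:
  deltas:
    - {"travel": [0.1,0,0],"turn": 0}
    - {"travel": [0.2,0,0],"turn": 0}
    - {"travel": [0.3,0,0],"turn": 0}
    - {"travel": [0.4,0,0],"turn": 0}
    - {"travel": [0.4,0,0],"turn": 0}

```text
time: 3.4
tcp_pos: [0.6151, -0.2271, 0.1321]
eef_rot: [0.001, 1.0, -0.0, 0.002]
ft_force: [-0.1, -0.5, -0.7]
finger_gap: -0.0002
grasp_force: 0.0
```

```bash
python3 - <<'E'
from rect import *
s=manip.sense(); print(s["time"],s["tcp_pos"],s["ft_force"])
w=viewer.grab_frame("wrist"); cw=cam("wrist")
for d in mark_of("wrist","drawer_pull")[:2]: print(d["score"],d["at"],toz(cw,d["at"],.076))
c=cam("top"); im=viewer.grab_frame("top")
b=rect(c,im,.095,.45,.75,-.35,-.1,1500)
cv2.imwrite("pics/c.png",np.hstack([b,cv2.resize(w,(400,450))])[:,:,::-1])
E
```

```text
3.4 [ 0.61510878 -0.22711513  0.13213679] [-0.1019345  -0.54017571 -0.69300767]
0.8 [246.6, 242.8] [ 0.62591141 -0.22462856  0.076     ]
```

View pics/c.png

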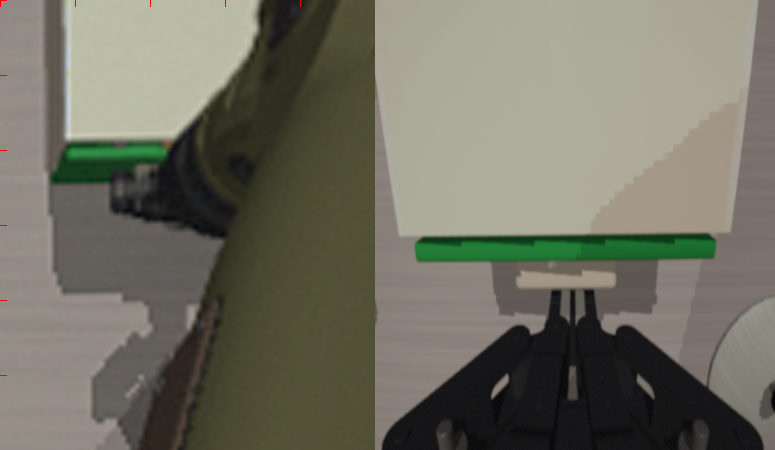

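The drawer is nearly shut: only a thin green strip is left at (565,247) in the right half, and the fingers are on the pull at (567,283). I'll push slowly until it meets the hard stop.

Request:
jog_arm:
  deltas:
    - {"travel": [0.03,0,0],"turn": 0}
    - {"travel": [0.05,0,0],"turn": 0}
    - {"travel": [0.07,0,0],"turn": 0}
    - {"travel": [0.07,0,0],"turn": 0}

```text
time: 3.95
tcp_pos: [0.6218, -0.2257, 0.1311]
eef_rot: [0.0, 1.0, 0.0, 0.0]
ft_force: [-0.7, -0.0, 1.0]
finger_gap: 0.0
grasp_force: 0.4
```

Request:
jog_arm:
  deltas:
    - {"travel": [0.02,0,0],"turn": 0}
    - {"travel": [0.035,0,0],"turn": 0}
    - {"travel": [0.035,0,0],"turn": 0}

```text
time: 4.25
tcp_pos: [0.6261, -0.2255, 0.131]
eef_rot: [0.0, 1.0, 0.0, 0.0]
ft_force: [-1.2, -0.6, 0.5]
finger_gap: -0.0002
grasp_force: 0.5
```

Request:
jog_arm:
  deltas:
    - {"travel": [0.02,0,0],"turn": 0}
    - {"travel": [0.035,0,0],"turn": 0}
    - {"travel": [0.035,0,0],"turn": 0}

```text
time: 4.55
tcp_pos: [0.6286, -0.2255, 0.131]
eef_rot: [0.0, 1.0, -0.0, -0.002]
ft_force: [-6.9, -1.2, 3.9]
finger_gap: -0.0003
grasp_force: 3.7
```

Request:
jog_arm:
  deltas:
    - {"travel": [0.015,0,0],"turn": 0}
    - {"travel": [0.025,0,0],"turn": 0}
    - {"travel": [0.025,0,0],"turn": 0}

```text
time: 4.85
tcp_pos: [0.6289, -0.2254, 0.1309]
eef_rot: [0.0, 1.0, -0.0, -0.004]
ft_force: [-16.9, 0.4, 12.0]
finger_gap: 0.0
grasp_force: 8.3
```

The force rose to 17 N with no further travel, so the drawer is shut at its stop. Backing off and going over to the jar, hand half open.

Request:
jog_arm:
  deltas:
    - {"travel": [-0.2,0,0],"turn": 0}
    - {"travel": [-0.6,0,0],"turn": 0}
    - {"travel": [-1,0,0],"turn": 0}
    - {"travel": [-1,0,-0.3],"turn": 0}
    - {"travel": [-1,0,-0.5],"turn": 0}
  hand: 1

```text
time: 5.35
tcp_pos: [0.51, -0.2245, 0.1908]
eef_rot: [-0.001, 1.0, -0.0, -0.002]
ft_force: [1.7, -1.1, 0.1]
finger_gap: -0.0001
grasp_force: 0.0
```

Request:
jog_arm:
  deltas:
    - {"travel": [-0.2,-0.35,0],"turn": 0}
    - {"travel": [-0.4,-0.7,0],"turn": 0}
    - {"travel": [-0.6,-1,0],"turn": 0}
  hand: 0

```text
time: 5.65
tcp_pos: [0.4408, -0.1041, 0.1915]
eef_rot: [-0.0, 1.0, -0.0, 0.001]
ft_force: [-0.9, 0.3, -0.8]
finger_gap: 0.042
grasp_force: 0.0
```

Request:
jog_arm:
  deltas:
    - {"travel": [0,-0.4,0],"turn": 0}
    - {"travel": [0,-0.8,0],"turn": 0}
    - {"travel": [0,-1,0],"turn": 0}

```text
time: 5.95
tcp_pos: [0.4412, 0.0096, 0.1917]
eef_rot: [-0.005, 1.0, 0.008, 0.001]
ft_force: [-0.3, 0.4, -0.0]
finger_gap: 0.0427
grasp_force: 0.0
```

Request:
jog_arm:
  deltas:
    - {"travel": [0,-0.4,0],"turn": 0}
    - {"travel": [0,-0.8,0],"turn": 0}
    - {"travel": [0,-1,0],"turn": 0}
    - {"travel": [0,-1,0],"turn": 0}
    - {"travel": [0,-1,0],"turn": 0}

```text
time: 6.45
tcp_pos: [0.4456, 0.0421, 0.1918]
eef_rot: [-0.024, 0.999, 0.034, -0.001]
ft_force: [0.3, 0.7, -0.2]
finger_gap: 0.0428
grasp_force: 0.0
```

```bash
python3 - <<'E'
from rect import *
s=manip.sense(); print(s["time"],s["tcp_pos"],s["ft_force"],s["finger_gap"])
w=viewer.grab_frame("wrist"); cw=cam("wrist")
for t,z in [("jar_mid",.039),("jar_home",.039)]:
  for d in mark_of("wrist",t)[:2]: print(t,d["score"],d["at"],toz(cw,d["at"],z))
a=rect(cw,w,.04,.45,.75,.05,.30,1333)
c=cam("scene"); im=viewer.grab_frame("scene")
for t,z in [("jar_mid",.039),("jar_home",.039),("drawer_pull",.076)]:
  for d in mark_of("scene",t)[:2]: print(t,d["score"],d["at"],toz(c,d["at"],z))
cv2.imwrite("pics/d.png",np.hstack([a,cv2.resize(im[120:280,80:320],(450,400))])[:,:,::-1])
E
```

```text
6.45 [0.44559148 0.0420813  0.19181211] [ 0.32066799  0.69099274 -0.20632087] 0.042761714046336996
jar_mid 0.85 [318.2, 209.0] [0.5448065  0.18950646 0.039     ]
jar_home 0.89 [311.5, 232.4] [0.6474445  0.18892802 0.039     ]
```

View pics/d.png

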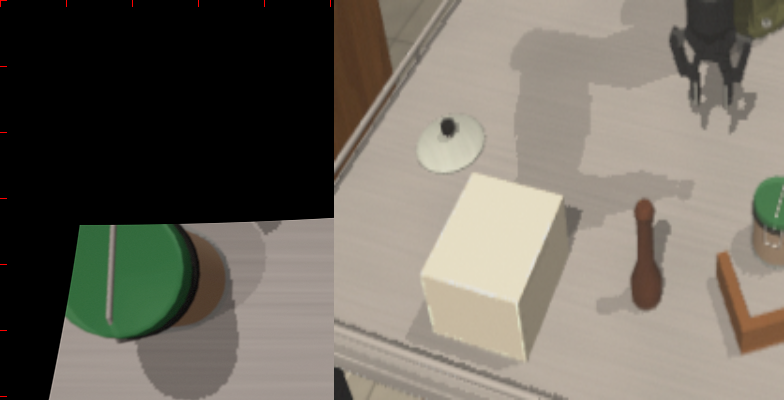

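The drawer is shut: the right half shows the white unit at (495,265) with no green left. The arm stopped at y = 0.042 with a slight tilt, which suggests a joint limit, so I'm reading the joints.

```bash
python3 -c "
from h import *
s=manip.sense(); print(np.round(s['joints'],3), s['eef_rot'], rot(s['eef_rot']).round(3))"
```

```text
[ 0.067  0.111 -0.572  0.89   0.048  3.141] [-0.02386225  0.99913827  0.03392977 -0.00144595] [[ 0.998  0.068 -0.005]
 [ 0.068 -0.997  0.048]
 [-0.001 -0.048 -0.999]]
```

Joint 6 is at its limit, since yaw = j1 − j6 + π. I need the half-turned grasp, with tool x pointing back, so I'll turn about −166°.

Request:
jog_arm:
  deltas:
    - {"travel": [0,0,0],"turn": -0.115}
    - {"travel": [0,0,0],"turn": -0.115}
    - {"travel": [0,0,0],"turn": -0.115}
    - {"travel": [0,0,0],"turn": -0.115}
    - {"travel": [0,0,0],"turn": -0.115}

```text
time: 7.3
tcp_pos: [0.4453, 0.0424, 0.1918]
eef_rot: [-0.023, 0.921, 0.388, 0.007]
ft_force: [-0.2, 0.1, -0.2]
finger_gap: 0.0422
grasp_force: 0.0
```

Request:
jog_arm:
  deltas:
    - {"travel": [0,0,0],"turn": -0.115}
    - {"travel": [0,0,0],"turn": -0.115}
    - {"travel": [0,0,0],"turn": -0.115}
    - {"travel": [0,0,0],"turn": -0.115}
    - {"travel": [0,0,0],"turn": -0.115}

```text
time: 7.8
tcp_pos: [0.4453, 0.0424, 0.1919]
eef_rot: [-0.019, 0.725, 0.688, 0.015]
ft_force: [0.6, -0.3, 0.3]
finger_gap: 0.0425
grasp_force: 0.0
```

Request:
jog_arm:
  deltas:
    - {"travel": [0,0,0],"turn": -0.115}
    - {"travel": [0,0,0],"turn": -0.115}
    - {"travel": [0,0,0],"turn": -0.115}
    - {"travel": [0,0,0],"turn": -0.115}
    - {"travel": [0,0,0],"turn": -0.115}

```text
time: 8.3
tcp_pos: [0.4453, 0.0424, 0.1918]
eef_rot: [-0.012, 0.435, 0.9, 0.02]
ft_force: [-0.4, -1.0, -0.3]
finger_gap: 0.0427
grasp_force: 0.0
```

Request:
jog_arm:
  deltas:
    - {"travel": [0,0,0],"turn": -0.115}
    - {"travel": [0,0,0],"turn": -0.115}
    - {"travel": [0,0,0],"turn": -0.115}
    - {"travel": [0,0,0],"turn": -0.115}
    - {"travel": [0,0,0],"turn": -0.115}

```text
time: 8.8
tcp_pos: [0.4453, 0.0424, 0.1918]
eef_rot: [-0.004, 0.089, 0.996, 0.024]
ft_force: [-0.6, 0.6, 1.0]
finger_gap: 0.043
grasp_force: 0.0
```

```bash
python3 - <<'E'
from h import *
s=manip.sense(); print(s["time"],s["tcp_pos"],np.round(s["joints"],3)); Rm=rot(s["eef_rot"]); print(Rm.round(3))
print("to (.43,.195,.18) tool:",(Rm.T@(np.array([.43,.195,.18])-s["tcp_pos"])/.12).round(3))
E
```

```text
8.8 [0.44531293 0.04239848 0.19183818] [ 0.067  0.111 -0.572  0.89   0.048  0.245]
[[-0.984  0.177 -0.004]
 [ 0.176  0.983  0.048]
 [ 0.013  0.046 -0.999]]
to (.43,.195,.18) tool: [0.348 1.223 0.16 ]
```

The tool now faces −10° with a small 2.8° sideways lean. That is acceptable for pushing. Moving behind the jar.

Request:
jog_arm:
  deltas:
    - {"travel": [0.1,0.35,0.05],"turn": 0}
    - {"travel": [0.25,0.7,0.1],"turn": 0}
    - {"travel": [0.36,1,0.15],"turn": 0}
    - {"travel": [0.36,1,0.15],"turn": 0}

```text
time: 9.2
tcp_pos: [0.4238, 0.1723, 0.1797]
eef_rot: [-0.005, 0.089, 0.996, 0.024]
ft_force: [-0.8, 0.4, -0.1]
finger_gap: 0.0426
grasp_force: 0.0
```

```bash
cat > tgt.py <<'E'
import sys
from h import *
s=manip.sense(); Rm=rot(s["eef_rot"]); print(s["time"],s["tcp_pos"].round(4) if hasattr(s["tcp_pos"],"round") else s["tcp_pos"],np.round(s["joints"],2),np.round(s["ft_force"],1)); print(Rm.round(3))
for a in sys.argv[1:]:
    print(a,(Rm.T@(np.array(eval(a))-s["tcp_pos"])/.12).round(3))
E
python3 tgt.py "[.43,.205,.16]" "[.43,.205,.098]" "[.495,.194,.098]"
```

```text
9.2 [0.4238 0.1723 0.1797] [ 0.36  0.13 -0.58  0.85  0.05  0.54] [-0.8  0.4 -0.1]
[[-0.984  0.177 -0.005]
 [ 0.176  0.983  0.049]
 [ 0.014  0.047 -0.999]]
[.43,.205,.16] [-0.005  0.269  0.177]
[.43,.205,.098] [-0.012  0.245  0.693]
[.495,.194,.098] [-0.562  0.25   0.686]
```

Request:
jog_arm:
  deltas:
    - {"travel": [0,0.26,0.2],"turn": 0}
    - {"travel": [-0.01,0.25,0.5],"turn": 0}
    - {"travel": [-0.01,0.25,0.69],"turn": 0}
    - {"travel": [-0.25,0.25,0.69],"turn": 0}
    - {"travel": [-0.4,0.25,0.69],"turn": 0}

```text
time: 9.7
tcp_pos: [0.4775, 0.1927, 0.097]
eef_rot: [-0.005, 0.091, 0.996, 0.023]
ft_force: [0.4, -0.5, 0.5]
finger_gap: 0.0428
grasp_force: 0.0
```

```bash
python3 tgt.py; python3 - <<'E'
from rect import *
ims=[]
for n in ["top","scene"]:
    c=cam(n); im=viewer.grab_frame(n)
    for t,z in [("jar_mid",.039),("jar_home",.039)]:
      for d in mark_of(n,t)[:2]: print(n,t,d["score"],d["at"],toz(c,d["at"],z))
    ims.append(im)
cv2.imwrite("pics/e.png",np.hstack([cv2.resize(ims[0][120:280,110:290],(450,400)),cv2.resize(ims[1][150:290,250:390],(350,400))])[:,:,::-1])
E
```

```text
9.7 [0.4775 0.1927 0.097 ] [ 0.36  0.33 -0.54  0.69  0.05  0.54] [ 0.4 -0.5  0.5]
[[-0.983  0.182 -0.006]
 [ 0.182  0.982  0.047]
 [ 0.014  0.045 -0.999]]
top jar_mid 0.56 [187.7, 208.3] [0.542784  0.1893454 0.039    ]
top jar_home 0.65 [186.9, 172.9] [0.65274933 0.19696074 0.039     ]
scene jar_mid 0.74 [317.2, 210.5] [0.55221623 0.18777154 0.039     ]
scene jar_home 0.83 [308.5, 233.6] [0.65451741 0.18146043 0.039     ]
scene jar_home 0.39 [143.2, 176.1] [ 0.5477985  -0.41154151  0.039     ]
```

View pics/e.png

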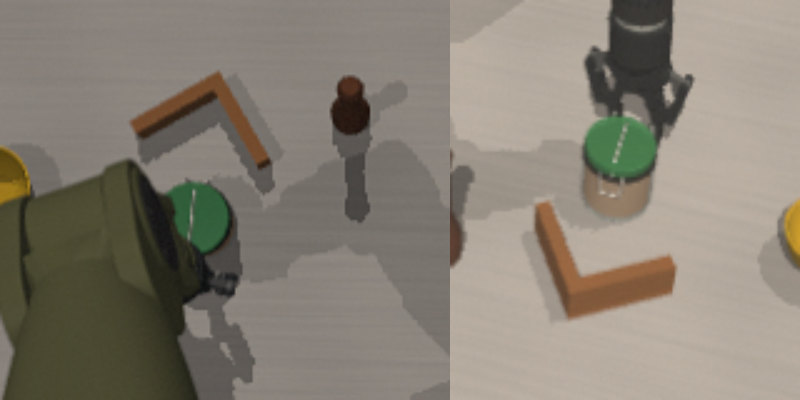

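The left half (top view) shows the arm over the near side of the jar, with the lid at (200,217) and the stop's corner at (217,75). The right half (scene view) shows the fingers just behind the jar, whose lid is at (620,147), and the stop's corner at (570,300). Cradle-pushing along +x.

Request:
jog_arm:
  deltas:
    - {"travel": [-0.08,0.015,0],"turn": 0}
    - {"travel": [-0.16,0.03,0],"turn": 0}
    - {"travel": [-0.24,0.045,0],"turn": 0}
    - {"travel": [-0.32,0.06,0],"turn": 0}
    - {"travel": [-0.4,0.075,0],"turn": 0}

```text
time: 10.5
tcp_pos: [0.5242, 0.1939, 0.0975]
eef_rot: [-0.007, 0.091, 0.996, 0.023]
ft_force: [-8.5, -0.5, 6.6]
finger_gap: 0.0426
grasp_force: 3.2
```

Request:
jog_arm:
  deltas:
    - {"travel": [-0.08,0.015,0],"turn": 0}
    - {"travel": [-0.16,0.03,0],"turn": 0}
    - {"travel": [-0.24,0.045,0],"turn": 0}
    - {"travel": [-0.32,0.06,0],"turn": 0}
    - {"travel": [-0.36,0.065,0],"turn": 0}

```text
time: 11.0
tcp_pos: [0.569, 0.1939, 0.0974]
eef_rot: [-0.006, 0.091, 0.996, 0.024]
ft_force: [-8.1, 0.6, 6.6]
finger_gap: 0.0429
grasp_force: 2.7
```

```bash
python3 tgt.py; python3 - <<'E'
from rect import *
ims=[]
for n in ["top","scene"]:
    c=cam(n); im=viewer.grab_frame(n)
    for t,z in [("jar_mid",.039),("jar_home",.039)]:
      for d in mark_of(n,t)[:1]: print(n,t,d["score"],d["at"],toz(c,d["at"],z))
    ims.append(im)
a=ims[0][130:230,150:260]; b=ims[1][170:270,260:370]
cv2.imwrite("pics/f.png",np.hstack([cv2.resize(x,(400,364),interpolation=cv2.INTER_CUBIC) for x in (a,b)])[:,:,::-1])
E
```

```text
11.0 [0.569  0.1939 0.0974] [ 0.31  0.47 -0.33  0.77  0.05  0.49] [-8.1  0.6  6.6]
[[-0.983  0.182 -0.008]
 [ 0.181  0.982  0.048]
 [ 0.016  0.046 -0.999]]
top jar_mid 0.8 [185.7, 183.6] [0.61906661 0.19906412 0.039     ]
top jar_home 0.93 [190.9, 173.1] [0.65235478 0.18452337 0.039     ]
scene jar_mid 0.66 [311.6, 226.2] [0.62269311 0.18428019 0.039     ]
scene jar_home 0.65 [309.7, 233.5] [0.65317619 0.18474366 0.039     ]
```

View pics/f.png

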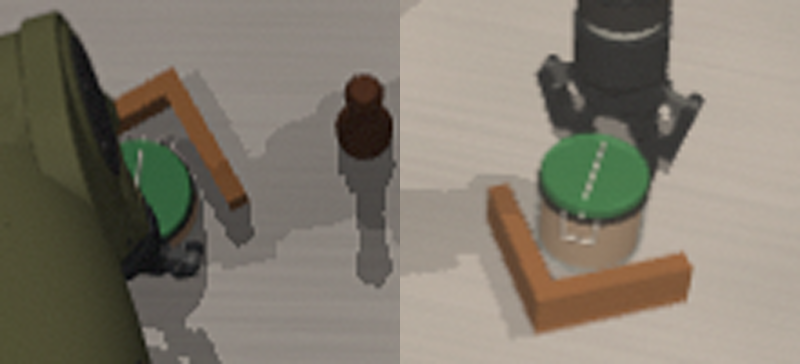

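The left half shows the lid at (160,190) and the corner at (172,75). The right half shows the jar standing upright inside the arms at (590,205), centred in the cradle, with about 30 mm to go. Continuing in smaller steps.

Request:
jog_arm:
  deltas:
    - {"travel": [-0.06,0.005,0],"turn": 0}
    - {"travel": [-0.12,0.01,0],"turn": 0}
    - {"travel": [-0.18,0.015,0],"turn": 0}
    - {"travel": [-0.18,0.015,0],"turn": 0}

```text
time: 11.7
tcp_pos: [0.5912, 0.1917, 0.0972]
eef_rot: [-0.005, 0.091, 0.996, 0.024]
ft_force: [-3.0, 1.1, 0.7]
finger_gap: 0.0426
grasp_force: 0.7
```

Request:
jog_arm:
  deltas:
    - {"travel": [-0.03,0,0],"turn": 0}
    - {"travel": [-0.05,0,0],"turn": 0}
    - {"travel": [-0.05,0,0],"turn": 0}

```text
time: 12.0
tcp_pos: [0.593, 0.192, 0.0965]
eef_rot: [-0.009, 0.09, 0.996, 0.025]
ft_force: [-13.2, 6.6, 3.7]
finger_gap: 0.0427
grasp_force: 3.6
```

```bash
python3 - <<'E'
from rect import *
for n in ["top","scene"]:
    c=cam(n); im=viewer.grab_frame(n)
    for t,z in [("jar_mid",.039),("jar_home",.039)]:
      for d in mark_of(n,t)[:1]: print(n,t,d["score"],d["at"],toz(c,d["at"],z))
E
```

```text
top jar_mid 0.54 [189.3, 178.5] [0.63526215 0.18869022 0.039     ]
top jar_home 0.54 [187.2, 173.3] [0.65150475 0.19596947 0.039     ]
scene jar_mid 0.63 [314.2, 233.3] [0.64882705 0.19720915 0.039     ]
scene jar_home 0.96 [312.8, 234.3] [0.65383798 0.19405304 0.039     ]
```

The reaction of (-13, +6.6) N splits into both batten normals, about 8 N and 12 N, so both seem to be touching. I'll test with a small extra nudge toward the left arm.

Request:
jog_arm:
  deltas:
    - {"travel": [-0.01,0.01,0],"turn": 0}
    - {"travel": [-0.02,0.03,0],"turn": 0}
    - {"travel": [-0.02,0.03,0],"turn": 0}

```text
time: 12.6
tcp_pos: [0.5951, 0.1943, 0.0961]
eef_rot: [-0.009, 0.091, 0.996, 0.024]
ft_force: [-13.9, 2.7, 4.0]
finger_gap: 0.0426
grasp_force: 4.3
```

Request:
jog_arm:
  deltas:
    - {"travel": [-0.02,0.01,0],"turn": 0}
    - {"travel": [-0.03,0.02,0],"turn": 0}
    - {"travel": [-0.03,0.02,0],"turn": 0}

```text
time: 12.9
tcp_pos: [0.5992, 0.1961, 0.0957]
eef_rot: [-0.009, 0.091, 0.996, 0.024]
ft_force: [-14.0, 3.3, 2.0]
finger_gap: 0.0428
grasp_force: 3.4
```

It moved freely at constant force, so the jar is still sliding along one arm. Continuing.

Request:
jog_arm:
  deltas:
    - {"travel": [-0.02,0.02,0],"turn": 0}
    - {"travel": [-0.03,0.03,0],"turn": 0}
    - {"travel": [-0.03,0.03,0],"turn": 0}

```text
time: 13.2
tcp_pos: [0.5996, 0.1966, 0.0951]
eef_rot: [-0.013, 0.091, 0.996, 0.021]
ft_force: [-25.7, -3.3, 12.1]
finger_gap: 0.0427
grasp_force: 5.0
```

```bash
python3 - <<'E'
from rect import *
ims=[]
for n in ["top","scene"]:
    c=cam(n); im=viewer.grab_frame(n); ims.append(im)
    for t,z in [("jar_mid",.039),("jar_home",.039)]:
      for d in mark_of(n,t)[:1]: print(n,t,d["score"],d["at"],toz(c,d["at"],z))
a=ims[0][130:230,150:260]; b=ims[1][180:270,270:369]
cv2.imwrite("pics/g.png",np.hstack([cv2.resize(x,(400,364),interpolation=cv2.INTER_CUBIC) for x in (a,b)])[:,:,::-1])
E
```

```text
top jar_mid 0.94 [187.7, 176.3] [0.64208193 0.19396909 0.039     ]
top jar_home 0.72 [188.0, 174.3] [0.64839843 0.19333813 0.039     ]
scene jar_mid 0.56 [313.0, 232.2] [0.64546678 0.19298968 0.039     ]
scene jar_home 0.59 [312.0, 230.4] [0.6391632  0.18876275 0.039     ]
```

View pics/g.png

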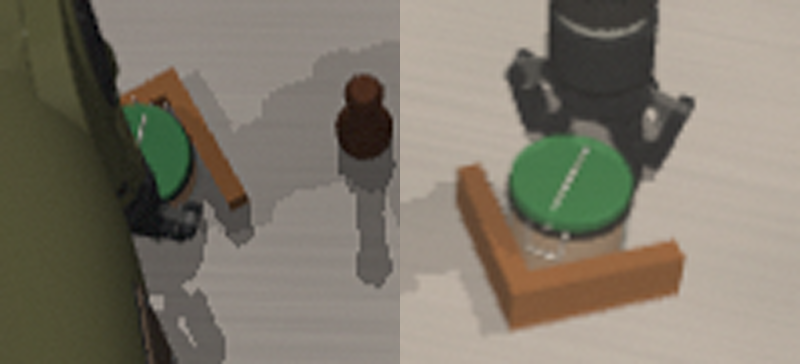

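It's blocked now: a 4 mm command gave only 0.5 mm of motion at 26 N. The picture shows the jar against both arms (right half, jar at (570,200), corner at (510,300)). One check nudge toward the right arm.

Request:
jog_arm:
  deltas:
    - {"travel": [-0.005,-0.02,0],"turn": 0}
    - {"travel": [-0.01,-0.04,0],"turn": 0}
    - {"travel": [-0.01,-0.04,0],"turn": 0}

```text
time: 13.8
tcp_pos: [0.5998, 0.1954, 0.0953]
eef_rot: [-0.013, 0.09, 0.996, 0.025]
ft_force: [-27.1, 10.7, 8.8]
finger_gap: 0.0427
grasp_force: 4.7
```

Both arm reactions are now about 18 and 23 N, along the bisector, so the jar is seated. Backing straight off, then up.

Request:
jog_arm:
  deltas:
    - {"travel": [0.1,0,0],"turn": 0}
    - {"travel": [0.3,0,0],"turn": 0}
    - {"travel": [0.6,0,0],"turn": 0}
    - {"travel": [0.9,0,0],"turn": 0}
    - {"travel": [1,0,-0.2],"turn": 0}

```text
time: 14.3
tcp_pos: [0.4858, 0.2129, 0.1203]
eef_rot: [-0.007, 0.091, 0.996, 0.022]
ft_force: [1.4, -1.3, -0.6]
finger_gap: 0.0426
grasp_force: 0.0
```

Request:
jog_arm:
  deltas:
    - {"travel": [0.1,-0.4,-0.2],"turn": 0}
    - {"travel": [0.2,-0.7,-0.6],"turn": 0}
    - {"travel": [0.3,-1,-0.8],"turn": 0}
    - {"travel": [0.3,-1,-0.8],"turn": 0}

```text
time: 14.7
tcp_pos: [0.4344, 0.0957, 0.2171]
eef_rot: [-0.001, 0.092, 0.995, 0.023]
ft_force: [1.2, 0.3, 0.2]
finger_gap: 0.0428
grasp_force: 0.0
```

Request:
jog_arm:
  deltas:
    - {"travel": [0,-0.4,0],"turn": 0}
    - {"travel": [0,-0.8,0],"turn": 0}
    - {"travel": [0,-1,0],"turn": 0}
    - {"travel": [0,-1,0],"turn": 0}

```text
time: 15.1
tcp_pos: [0.4123, -0.0222, 0.2081]
eef_rot: [-0.004, 0.093, 0.995, 0.023]
ft_force: [0.1, 0.0, -0.4]
finger_gap: 0.0429
grasp_force: 0.0
```

```bash
python3 - <<'E'
from rect import *
s=manip.sense(); print(s["time"],s["tcp_pos"])
ims=[]
for n in ["top","scene"]:
    c=cam(n); im=viewer.grab_frame(n); ims.append(im)
    for t,z in [("jar_mid",.039),("jar_home",.039),("drawer_pull",.076),("lid",0),("pestle",0),("bowl",0)]:
      for d in mark_of(n,t)[:1]: print(n,t,round(d["score"],2),d["at"],toz(c,d["at"],z).round(4))
a=rect(cam("top"),ims[0],.04,.55,.75,.1,.3,2000); b=ims[1][120:280,120:320]
cv2.imwrite("pics/h.png",np.hstack([a[:400,:400],cv2.resize(b,(400,400),interpolation=cv2.INTER_CUBIC)])[:,:,::-1])
E
```

```text
15.1 [ 0.41230601 -0.0222084   0.20807348]
top jar_mid 0.72 [188.8, 176.5] [0.6415 0.1905 0.039 ]
top jar_home 0.96 [192.2, 168.3] [0.6676 0.1812 0.039 ]
top drawer_pull 0.65 [324.1, 177.9] [ 0.6381 -0.2199  0.076 ]
top lid 0.93 [391.0, 221.4] [ 0.5178 -0.4479  0.    ]
top pestle 0.67 [250.4, 166.6] [0.6856 0.0011 0.    ]
top bowl 0.66 [113.6, 195.3] [0.5836 0.4363 0.    ]
scene jar_mid 0.77 [311.7, 231.8] [0.6449 0.189  0.039 ]
scene jar_home 0.92 [313.4, 232.4] [0.6459 0.1943 0.039 ]
scene lid 0.68 [141.9, 175.8] [ 0.5066 -0.4467  0.    ]
scene pestle 0.89 [245.6, 236.4] [ 0.6814 -0.003   0.    ]
scene bowl 0.67 [398.2, 240.4] [0.5725 0.444  0.    ]
```

View pics/h.png

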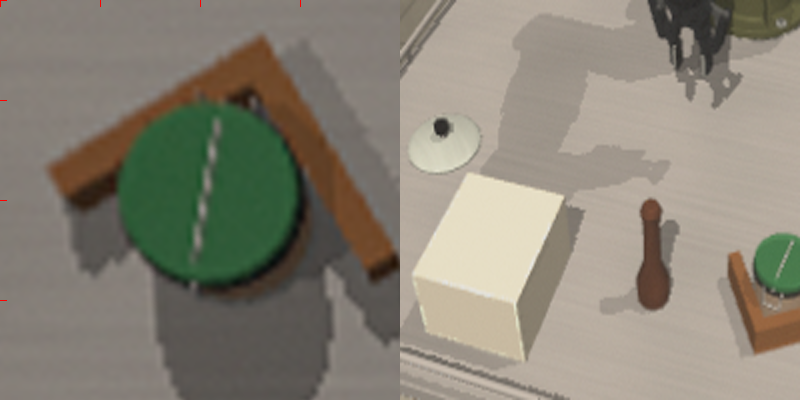

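In the rectified top view the lid centre is at (209,193) and the outer corner at (263,35). Corrected for height, the jar is at (0.6455, 0.188) and home is at (0.6457, 0.190), so they agree within measuring error. The jar is upright, the drawer is shut, and the bowl, lid and pestle haven't moved. The arm is clear, so I'm handing in.

```bash
python3 -c "
from bench import finish_job; print(finish_job())"
```

```text
the job is handed in; nothing more can be done
None
```

The drawer is pushed shut to its hard stop and the jar stands in the corner stop, against both arms as far as force and camera checks show; the bowl, lid and pestle stayed put, and the job was handed in at about 16 s with no verdict returned.

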